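# Stand the keeled-over valve cartons up in the spares lane

## Robot

A 6-joint arm with a two-finger parallel gripper is mounted at the origin on the work surface. World frame = base frame: x ahead of the robot, y to its left, z up, the work surface at z = 0. Lengths are in m, angles in rad, forces in N, time in s.
With the tool pointing down it reaches from about 0.35 to 0.975 m from the base axis. Payload 4.9 kg.
Tool frame: the origin (TCP) lies at the very end of the fingers, on their centre line; the grasp point (between the pads) lies 19 mm behind it; z points along the fingers, y is the line along which they close (so a half turn about z gives the same grasp; the last joint's range is limited). The gripper opens to 85 mm and grips with 20 to 120 N. Pads are 22 mm wide; open, the fingers measure 114 mm over their backs; the gripper's body (76 mm by 85 mm) begins 54 mm behind the grasp point. The pads swing forward as they close: fully open they stand 13 mm farther back than shut.
Start: joints at [-1.267, 0.053, 1.613, -0, 1.476, -0.119], TCP at [0.256, -0.57, 0.231] pointing down, gripper open.
Joint ranges: [-3.01, 3.01], [-1.01, 2.22], [0.06, 2.58], [-1.02, 4.17], [0.09, 2.62], [-3.14, 3.14]. Speed limits (rad/s): [2.57, 2.57, 3.14, 3.14, 3.14, 3.14].

## Interface

Orientations are given as a rotation vector (axis times angle).
In Python, from station import * gives the robot as it stands.
- The arm moves only by the shell command python3 -m crank 'ROWS' [OPENING] [FORCE]. ROWS is JSON, a list of rows, each an object with "offset": the shift along the tool's x, y, z in m, a list of three; "twist": the turn, a rotation vector about the tool's x, y, z in degrees, a list of three. In form: [{"offset": [x, y, z], "twist": [rx, ry, rz]}, ...]. A call has 1 to 20 rows; each row is the pose to reach, as a shift and turn from the pose commanded when the call began, along the tool's axes at that moment; what a row does not reach only later rows make up. A row lasts 1/8 s, in which the tool goes at most 62.5 mm and 10.7 degrees, less where a joint would pass 70% of its speed; a pose out of reach is approached as far as the arm can. A call with a gripper value outside its range is refused whole. OPENING is the opening, from 0 (shut) to 1 (fully open), set as the call begins (- or left out, the last holds). The fingers move at their own pace and stop on an object; FORCE is the grip in N (left out, the last holds). Time passes only in rows, so rows that repeat a pose let the fingers close. It gives the time, the measured TCP pose, the force, the opening and the grip force at its end, in the units of the state.
- get_obs(): the state, without advancing time (a new reading comes with each control period).
- get_image(name): name is "side" or "top" or "wrist"; returns the picture (384x512x3 uint8, red, green, blue); there is no depth.
- get_calibration(name): a dict with "intrinsics" (3x3 intrinsics, pixels), "k1" (the pictures are not rectified: a ray, as slopes to the right and down, at radius r is drawn at 1 + k1 r^2 times it, then the intrinsics apply), "world_from_camera" (4x4, takes a point from camera to world coordinates); the wrist camera has in their place "tool_from_camera" (4x4, takes a point from camera to tool coordinates, whose origin is the TCP and whose axes are the flange's). Camera axes: x right, y up, looking along -z (the intrinsics and any distortion apply to the point x, -y, -z); pixel columns grow to the right and rows downward; lengths in m; the calibration is good to about 2 mm. A picture is of the moment at which its call begins: read the wrist's pose just before it. get_calibration takes no time and is no camera call.
- finish_job(): hands the job in; it is judged then, once.
Trained networks look in the newest picture that a camera, given by its name, has taken for a name from the list of things; names that differ only in an ending like _2 or _b are one class to them, and where a whole thing is asked for, a point or a joint stands for the part that bears it (a point fixed in the world has none). Each returns a list of dicts, best first, with "confidence" (0 to 1); they miss things now and then, are a little off and sometimes report something else, mostly with a low value. They report only what shows in the picture. A call takes as long as a camera call. They do not tell look-alikes from the thing itself.
- cut_out(query, camera): "region" (384x512 bool, what is visible of it) and "rect" ([centre column, centre row, width, height] in pixels, round what is visible of it).
The state is a dict: "t": time; "q": joint angles; "dq": joint speeds; "effort": joint torques, N m; "tool_pos": TCP position; "tool_rot": TCP orientation; "contact_force": force on the tool from outside, world axes, zero at the start; "wrist_torque": the same for the moment, N m; "opening": finger opening in m; "grip_force": force on a finger pad.
Only numpy, scipy, OpenCV 4.12 (cv2) and the standard library are available. Lean on these libraries where they do the work, as an engineer would, in place of code of your own. Each camera call takes 0.05 s, during which the arm holds its last target. There are 200 camera calls.

## Task

Two of the tall cardboard valve cartons in the oak spares lane have keeled over and lean on their low neighbours. Tip both back upright, so that each stands flat on the lane floor in its own gap, and leave the rest of the stock in the lane and the things on the bench standing where they are.

Things in the scene. Friction and masses are not known exactly. Their poses are not given: they have to be found in the camera images.
- carton_a: cardboard valve carton, 62 x 62 x 150 mm tall, about 0.15 kg; origin: centre of its underside, z through its top. Starts leaning 0.73 rad (42 degrees) from upright towards lane +y, on its lower bottom edge and against the top edge of the low neighbour, its other bottom edge in the air; its highest edge is 153 mm over the lane floor.
- carton_b: cardboard valve carton, 62 x 62 x 150 mm tall, about 0.15 kg; origin: centre of its underside, z through its top. Starts leaning 0.73 rad the other way, towards lane -y, in the lane +y half; otherwise as carton_a.
- edge_a (a point): middle of carton_a's overhanging top edge, on the carton; starts 111 mm above the lane floor, 33 mm above the low neighbour's top, 30 mm in past its near edge. Pushed there back and upward along its 150 mm arc about the lower bottom edge (under 3 N), the carton turns, and drops upright by itself below 0.39 rad; pushed dead level its foot may slide back instead.
- edge_b (a point): the same point on carton_b.
- lane: fixed oak trough for one row of stock, along its y axis; inside 650 x 70 mm; floor top 10 mm above the bench; rails and end bars 12 mm thick, 20 mm above the floor; origin: centre of its underside. The row: at each end a tall piece (carton_c or bottle), about 24 mm of free lane, a leaning carton; in the middle the low pieces (heatsink, tin), 14 to 84 mm apart.
- carton_c: cardboard valve carton, 62 x 62 x 150 mm tall, about 0.15 kg; origin: centre of its underside, z through its top. Stands upright at one end of the row and must stay so.
- bottle: amber glass bottle with black cap, 60 mm diameter, 150 mm tall, 0.32 kg, standing at the other end of the row; origin: centre of its underside, z up.
- heatsink: finned copper heat-sink block, 62 mm across the lane, 66 mm along it, 78 mm tall, 1.2 kg, fins upward; in the middle of the row, one of the two cartons leans on its top edge; origin: centre of its underside, z up.
- tin: low round metal tin, 66 mm diameter, 78 mm tall, 0.38 kg; in the middle of the row, the other carton leans on its rim; origin: centre of its underside, z up.
- lamp_housing: brass lamp housing, a drum 84 mm wide at the foot and 114 mm tall with a side tube that reaches 81 mm from its axis towards its -x; loose bystander on the bench between robot and lane; origin: centre of its underside.
- knob_a: loose tan bakelite knob, 62 mm diameter, 31 mm tall, on the bench between robot and lane; origin: centre of its underside.
- knob_b: second loose tan bakelite knob of the same make, on the bench beyond the lane; origin: centre of its underside.
- driver: screwdriver with a wooden handle, 190 mm long, lying on the bench beyond the lane, handle to its -x; origin: under its middle.
Things that resemble listed ones, but are neither listed nor needed, are in the scene too. There is more than one size of the heatsink; the one meant has the size given above.

How it is judged:
By the outcome, as a careful person would: the job done as asked, in the order asked, and still so for the second after the job is handed in, with the robot touching nothing.
It also fails if it takes over 48 s, if anything falls off the work surface, if the arm or the gripper's body presses on something with over 40 N, if the wrist force passes 120 N, or if a joint passes its speed limit or range.

## Working session

There is one attempt and no reset: what is moved stays moved. The work goes in short steps, Python scripts to look and compute and a shell command to move; the robot and the scene stay as the last step left them, time stands still between calls to the robot, and variables do not carry over. Pictures are saved under pics/ and viewed, at most 10 in all, crops included, and the job is handed in when it is done.

```bash
mkdir -p pics; ls; python3 - <<'E'
from station import *
import cv2,numpy as np
o=get_obs(); print(o['tool_pos'],o['tool_rot'],o['t'])
for n in ("side","top"):
    im=get_image(n); cv2.imwrite(f'pics/{n}0.png',cv2.resize(im[:,:,::-1],(800,600)))
    c=get_calibration(n); print(n,c)
print(get_calibration("wrist"))
E
```

```text
pics
[ 0.25626545 -0.56939324  0.23006723] [-3.06970019e+00 -6.58750871e-01  2.85669332e-04] 0.0
side {'intrinsics': array([[453.74169831,   0.        , 254.58888873],
       [  0.        , 453.74169831, 202.5230527 ],
       [  0.        ,   0.        ,   1.        ]]), 'k1': -0.13213898289287743, 'world_from_camera': array([[-0.82781615,  0.31911776, -0.46139383, -0.15675605],
       [-0.56085173, -0.48964357,  0.66760356,  0.97356528],
       [-0.01287437,  0.81142654,  0.58431261,  0.92486258],
       [ 0.        ,  0.        ,  0.        ,  1.        ]])}
top {'intrinsics': array([[446.82874377,   0.        , 250.25644516],
       [  0.        , 446.82874377, 191.04492361],
       [  0.        ,   0.        ,   1.        ]]), 'k1': 0.00047873933998340894, 'world_from_camera': array([[-9.74221612e-04,  9.96758876e-01, -8.04412481e-02,
         3.98263661e-01],
       [-9.99991468e-01, -1.29396453e-03, -3.92282988e-03,
         3.94415642e-02],
       [-4.01420362e-03,  8.04367401e-02,  9.96751633e-01,
         1.36658949e+00],
       [ 0.00000000e+00,  0.00000000e+00,  0.00000000e+00,
         1.00000000e+00]])}
{'intrinsics': array([[333.35204213,   0.        , 254.16977459],
       [  0.        , 333.35204213, 190.40463947],
       [  0.        ,   0.        ,   1.        ]]), 'k1': -0.09587776831077831, 'tool_from_camera': array([[ 4.50589503e-04,  9.57194173e-01,  2.89446216e-01,
         7.25041603e-02],
       [ 9.99999735e-01, -2.65844593e-04, -6.77585255e-04,
        -2.20430172e-04],
       [-5.71632947e-04,  2.89446444e-01, -9.57194039e-01,
        -1.42201666e-01],
       [ 0.00000000e+00,  0.00000000e+00,  0.00000000e+00,
         1.00000000e+00]])}
```

View pics/top0.png

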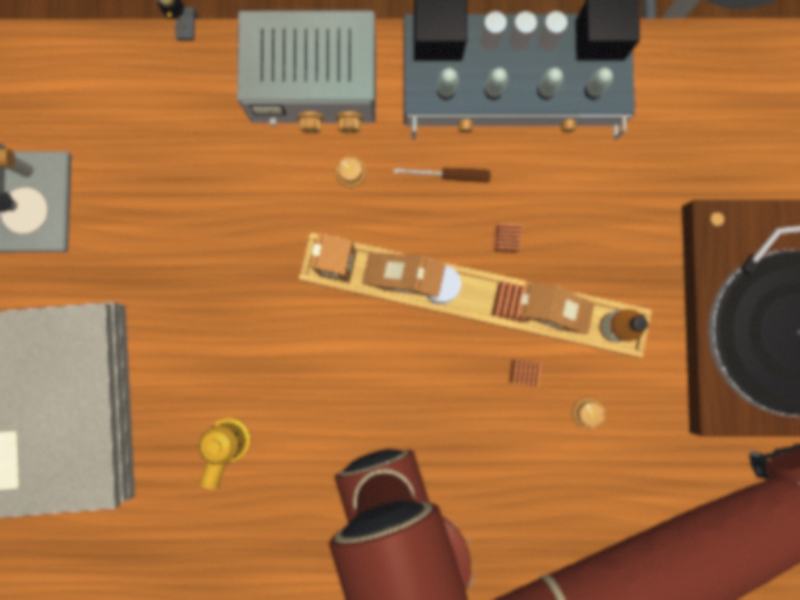

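View pics/side0.png

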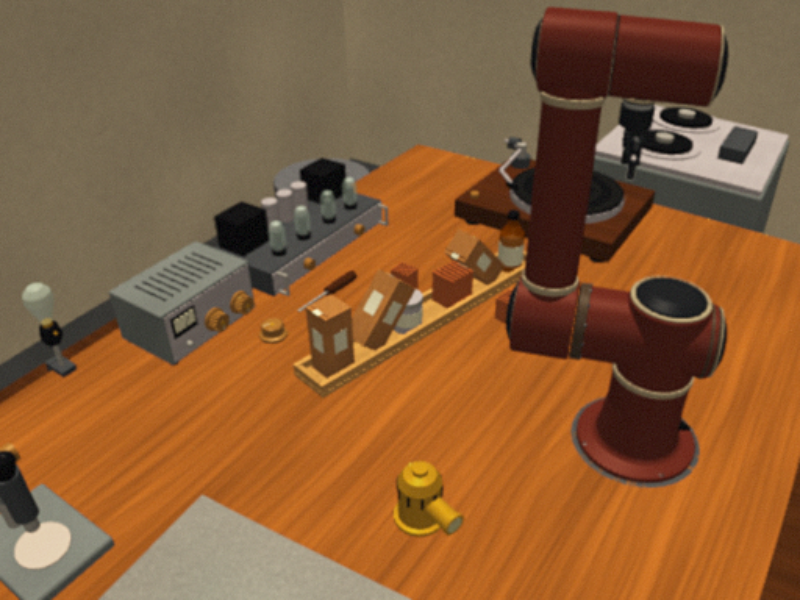

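The top view shows the lane from (305,255) to (645,335). From left to right it holds carton_c, a leaning carton, the tin, the heatsink, the other leaning carton and the bottle. The lamp housing is at (220,445), between robot and lane. Next I'll measure these.

```bash
cat > h.py <<'E'
from station import *
import cv2,numpy as np
from scipy.spatial.transform import Rotation as R
def ray(n,uv,W=None,C=None):
    c=C or get_calibration(n); K=c['intrinsics']
    W=c['world_from_camera'] if W is None else W
    d=np.array([(uv[0]-K[0,2])/K[0,0],(uv[1]-K[1,2])/K[1,1]]); s=d.copy()
    for _ in range(9): s=d/(1+c['k1']*(s@s))
    return W[:3,3], W[:3,:3]@np.array([s[0],-s[1],-1])
def at(n,uv,z,W=None):
    o,d=ray(n,uv,W); return (o+d*(z-o[2])/d[2])[:2]
def proj(n,P,W=None):
    c=get_calibration(n); K=c['intrinsics']; W=c['world_from_camera'] if W is None else W
    p=np.linalg.inv(W)@np.append(P,1); s=np.array([p[0],-p[1]])/-p[2]; s=s*(1+c['k1']*(s@s))
    return s*[K[0,0],K[1,1]]+K[:2,2]
E
python3 - <<'E'
from h import *
im=get_image('top')
for q,z in (('lane',.03),('tin',.088),('heatsink',.088),('carton_a',.12),('bottle',.1)):
    for d in cut_out(q,'top')[:4]:
        u=d['rect']; m=d['region'].astype(np.uint8)
        r=cv2.minAreaRect(cv2.findNonZero(m)); 
        print(q,round(d['confidence'],2),np.round(u),at('top',u[:2],z).round(3))
        if q=='lane':
            b=cv2.boxPoints(r); print(np.array([at('top',p,z) for p in b]).round(3))
c=im[140:236,185:425][:,:,::-1]; c=c[:,:,:]
cv2.imwrite('pics/top1.png',cv2.resize(c,(800,320),interpolation=cv2.INTER_CUBIC))
E
```

```text
tin 0.67 [282. 183.  20.  22.] [ 0.524 -0.048]
heatsink 0.89 [325. 192.  22.  23.] [ 0.498 -0.17 ]
heatsink 0.69 [143. 293.  34.  42.] [0.214 0.346]
heatsink 0.62 [336. 241.  22.  20.] [ 0.358 -0.199]
heatsink 0.5 [325. 154.  24.  20.] [ 0.61  -0.171]
carton_a 0.91 [213. 162.  33.  31.] [0.58  0.149]
carton_a 0.83 [357. 196.  48.  33.] [ 0.484 -0.253]
carton_a 0.57 [258. 177.  53.  30.] [0.538 0.024]
bottle 0.91 [401. 209.  31.  17.] [ 0.449 -0.383]
```

View pics/top1.png

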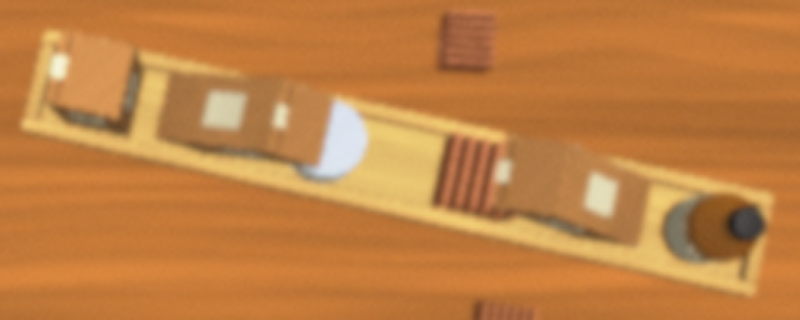

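The crop shows the lane corners at (45,30), (772,193), (752,296) and (23,128). The overhanging edges run about (333,96)-(320,164) on the left carton and (505,138)-(494,210) on the right one.

```bash
python3 - <<'E'
from h import *
f=lambda u,v,z: at('top',(185+u*.3-.35,140+v*.3-.35),z)
c=[f(*p,.03) for p in((45,30),(23,128),(772,193),(752,296))]
L=(c[0]+c[1])/2; Rr=(c[2]+c[3])/2; d=(Rr-L); print('len',np.linalg.norm(d),'mid',(L+Rr)/2,'width',np.linalg.norm(c[0]-c[1]))
d/=np.linalg.norm(d); n=np.array([-d[1],d[0]]); M=(L+Rr)/2; print('d',d,'yaw',np.degrees(np.arctan2(d[1],d[0])),'n',n)
for nm,u,v,z in(('L',326.5,130,.121),('R',499.5,174,.121),('hsL',435,180,.088),('tinR',367,145,.088)):
    p=f(u,v,z); print(nm,p.round(4),'along',((p-M)@d).round(4),'across',((p-M)@n).round(4))
o=get_obs(); Rm=R.from_rotvec(o['tool_rot']).as_matrix(); print(Rm.round(3))
E
```

```text
len 0.6706176153028048 mid [ 0.51509771 -0.11497407] width 0.09144559741888648
d [-0.22430694 -0.97451855] yaw -102.96212701674179 n [ 0.97451855 -0.22430694]
L [ 0.5335 -0.0463] along -0.071 across 0.0025
R [ 0.4962 -0.191 ] along 0.0784 across -0.0013
hsL [ 0.4937 -0.1416] along 0.0308 across -0.0149
tinR [ 0.524  -0.0834] along -0.0328 across 0.0016
[[ 0.912  0.41  -0.   ]
 [ 0.41  -0.912  0.   ]
 [ 0.    -0.    -1.   ]]
```

```bash
python3 -m crank '[{"offset":[0.395,-0.272,0],"twist":[0,0,-53]},{"offset":[0.395,-0.272,0],"twist":[0,0,-53]},{"offset":[0.395,-0.272,0],"twist":[0,0,-53]},{"offset":[0.395,-0.272,0],"twist":[0,0,-53]},{"offset":[0.395,-0.272,0],"twist":[0,0,-53]},{"offset":[0.395,-0.272,0],"twist":[0,0,-53]},{"offset":[0.395,-0.272,0],"twist":[0,0,-53]},{"offset":[0.395,-0.272,0],"twist":[0,0,-53]},{"offset":[0.395,-0.272,0],"twist":[0,0,-53]},{"offset":[0.395,-0.272,0],"twist":[0,0,-53]},{"offset":[0.395,-0.272,0],"twist":[0,0,-53]},{"offset":[0.395,-0.272,0],"twist":[0,0,-53]}]' 0
python3 - <<'E'
from h import *
o=get_obs(); print(o['t'],o['tool_pos'],o['contact_force'],o['opening'])
Rm=R.from_rotvec(o['tool_rot']).as_matrix(); print(Rm.round(3))
cv2.imwrite('pics/w1.png',get_image('wrist')[:,:,::-1])
E
```

```text
t: 1.9
tool_pos: [0.5046, -0.1608, 0.2313]
tool_rot: [-2.457, -1.958, 0.0]
contact_force: [0.2, 0.2, 0.3]
opening: 0.0
grip_force: 0.0
1.9 [ 0.5046189  -0.16082929  0.23127852] [0.24146295 0.22182431 0.2802886 ] 8.891679676587732e-06
[[ 0.223  0.975 -0.   ]
 [ 0.975 -0.223 -0.   ]
 [-0.    -0.    -1.   ]]
```

View pics/w1.png

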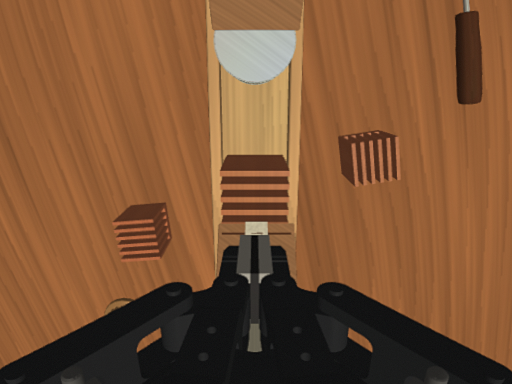

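The wrist view is centred on the lane at column 255. The right carton's overhanging edge is at row 223, the left carton's at row 30, and the heatsink's far top edge at row 168.

```bash
python3 - <<'E'
from h import *
o=get_obs(); T=np.eye(4); T[:3,:3]=R.from_rotvec(o['tool_rot']).as_matrix(); T[:3,3]=o['tool_pos']
W=T@get_calibration('wrist')['tool_from_camera']
for nm,uv,z in(('R',(256,223),.121),('L',(255,30),.121),('hs',(255,168),.088),('hs2',(255,155),.088),('railL',(212,150),.03),('railR',(298,150),.03)):
    p=at('wrist',uv,z,W); print(nm,(T[:2,:2].T@(p-o['tool_pos'][:2])).round(4))
E
```

```text
R [-0.0311  0.0005]
L [ 0.1149 -0.0005]
hs [ 0.0072 -0.0003]
hs2 [ 0.0188 -0.0003]
railL [ 0.0131 -0.0449]
railR [0.0131 0.0447]
```

```bash
python3 -m crank '[{"offset":[0,0,0.05],"twist":[0,0,0]},{"offset":[0,0,0.1],"twist":[0,0,0]},{"offset":[0,0,0.125],"twist":[0,0,0]},{"offset":[0,0,0.125],"twist":[0,0,0]},{"offset":[-0.01,0,0.125],"twist":[0,0,0]},{"offset":[-0.016,0,0.125],"twist":[0,0,0]},{"offset":[-0.016,0,0.125],"twist":[0,0,0]}]'
python3 - <<'E'
from h import *
import cv2
cv2.imwrite('pics/s1.png',cv2.resize(get_image('side')[140:240,180:360][:,:,::-1],(800,444)))
E
```

```text
t: 2.82
tool_pos: [0.5022, -0.1765, 0.1078]
tool_rot: [2.454, 1.958, 0.002]
contact_force: [0.6, -0.1, 0.5]
opening: -0.0002
grip_force: 0.0
```

View pics/s1.png

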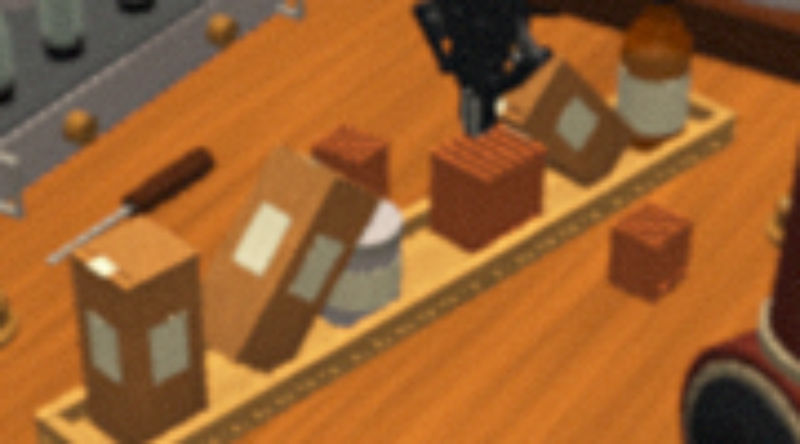

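The finger stands over the heatsink just in front of the right carton's overhanging edge. Next I push it along its arc.

```bash
python3 -m crank '[{"offset":[-0.004,0,0],"twist":[0,0,0]},{"offset":[-0.007,0,-0.002],"twist":[0,0,0]},{"offset":[-0.010,0,-0.005],"twist":[0,0,0]},{"offset":[-0.013,0,-0.0075],"twist":[0,0,0]},{"offset":[-0.016,0,-0.010],"twist":[0,0,0]},{"offset":[-0.0195,0,-0.012],"twist":[0,0,0]},{"offset":[-0.023,0,-0.014],"twist":[0,0,0]},{"offset":[-0.026,0,-0.016],"twist":[0,0,0]},{"offset":[-0.029,0,-0.018],"twist":[0,0,0]},{"offset":[-0.029,0,-0.018],"twist":[0,0,0]}]'
python3 - <<'E'
from h import *
import cv2
cv2.imwrite('pics/s2.png',cv2.resize(get_image('side')[140:240,180:360][:,:,::-1],(800,444)))
E
```

```text
t: 4.12
tool_pos: [0.4951, -0.204, 0.1245]
tool_rot: [2.455, 1.96, 0.0]
contact_force: [0.6, -0.2, 0.1]
opening: 0.0003
grip_force: 0.1
```

View pics/s2.png

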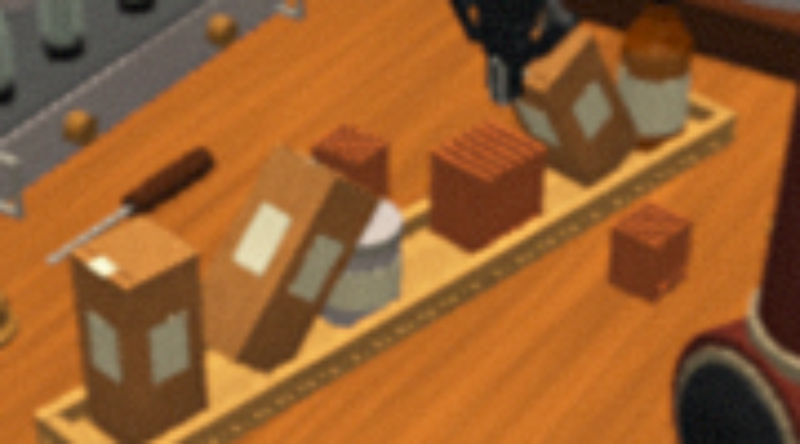

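The right carton has turned to about 30° and its foot has not moved. I'll continue.

```bash
python3 -m crank '[{"offset":[-0.004,0,-0.002],"twist":[0,0,0]},{"offset":[-0.007,0,-0.004],"twist":[0,0,0]},{"offset":[-0.010,0,-0.0055],"twist":[0,0,0]},{"offset":[-0.014,0,-0.0075],"twist":[0,0,0]},{"offset":[-0.018,0,-0.009],"twist":[0,0,0]},{"offset":[-0.022,0,-0.0105],"twist":[0,0,0]},{"offset":[-0.025,0,-0.012],"twist":[0,0,0]},{"offset":[-0.029,0,-0.013],"twist":[0,0,0]},{"offset":[-0.033,0,-0.014],"twist":[0,0,0]},{"offset":[-0.037,0,-0.015],"twist":[0,0,0]},{"offset":[-0.037,0,-0.015],"twist":[0,0,0]},{"offset":[-0.037,0,-0.015],"twist":[0,0,0]},{"offset":[-0.037,0,-0.015],"twist":[0,0,0]}]'
python3 - <<'E'
from h import *
import cv2
cv2.imwrite('pics/s3.png',cv2.resize(get_image('side')[140:240,180:360][:,:,::-1],(800,444)))
E
```

```text
t: 5.8
tool_pos: [0.4869, -0.2397, 0.1392]
tool_rot: [-2.455, -1.961, 0.0]
contact_force: [0.3, -0.6, -0.2]
opening: -0.0002
grip_force: 0.0
```

View pics/s3.png

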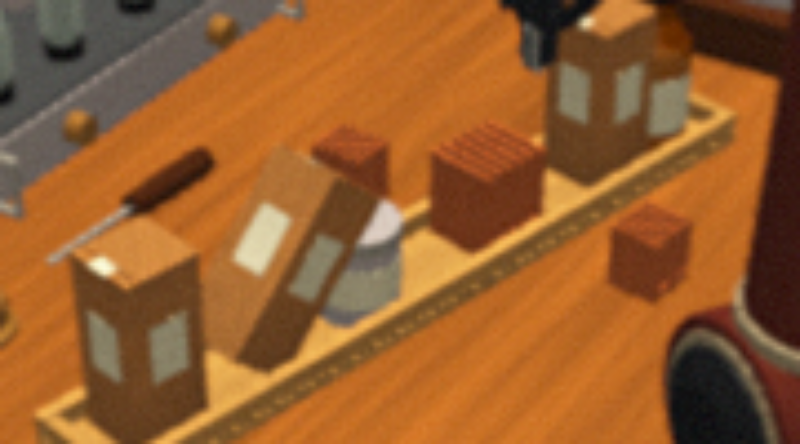

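The right carton stands upright. Now the left one.

```bash
python3 -m crank '[{"offset":[0.02,0,0],"twist":[0,0,0]},{"offset":[0.06,0,-0.01],"twist":[0,0,0]},{"offset":[0.1,0,-0.01],"twist":[0,0,0]},{"offset":[0.14,0,0],"twist":[0,0,0]},{"offset":[0.16,0,0.01],"twist":[0,0,0]},{"offset":[0.16,0,0.032],"twist":[0,0,0]},{"offset":[0.165,0,0.032],"twist":[0,0,0]},{"offset":[0.172,0,0.032],"twist":[0,0,0]},{"offset":[0.178,0,0.032],"twist":[0,0,0]},{"offset":[0.178,0,0.032],"twist":[0,0,0]}]'
python3 - <<'E'
from h import *
import cv2
cv2.imwrite('pics/s4.png',cv2.resize(get_image('side')[140:240,180:360][:,:,::-1],(800,444)))
E
```

```text
t: 7.1
tool_pos: [0.5268, -0.0659, 0.1082]
tool_rot: [2.453, 1.96, 0.001]
contact_force: [-0.4, 1.4, 0.1]
opening: 0.0004
grip_force: 0.0
```

View pics/s4.png

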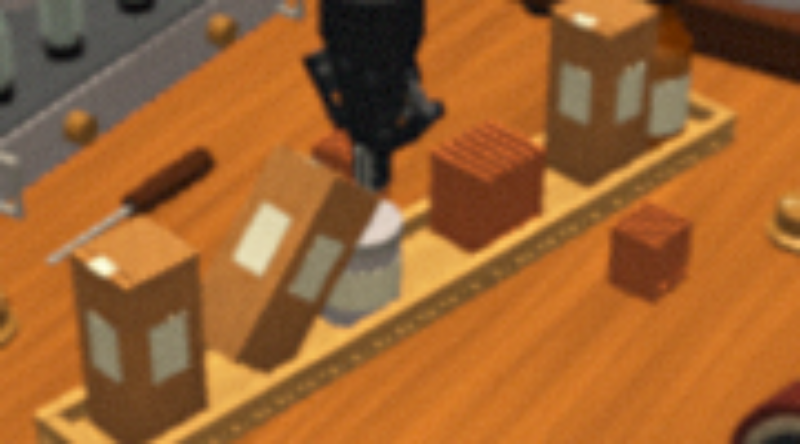

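The finger is in place above the tin, in front of the left carton's edge. Same arc, the other way.

```bash
python3 -m crank '[{"offset":[0.005,0,0],"twist":[0,0,0]},{"offset":[0.008,0,-0.002],"twist":[0,0,0]},{"offset":[0.011,0,-0.004],"twist":[0,0,0]},{"offset":[0.014,0,-0.007],"twist":[0,0,0]},{"offset":[0.017,0,-0.0095],"twist":[0,0,0]},{"offset":[0.020,0,-0.0115],"twist":[0,0,0]},{"offset":[0.024,0,-0.014],"twist":[0,0,0]},{"offset":[0.027,0,-0.016],"twist":[0,0,0]},{"offset":[0.030,0,-0.018],"twist":[0,0,0]},{"offset":[0.034,0,-0.020],"twist":[0,0,0]},{"offset":[0.037,0,-0.022],"twist":[0,0,0]},{"offset":[0.041,0,-0.024],"twist":[0,0,0]},{"offset":[0.045,0,-0.026],"twist":[0,0,0]},{"offset":[0.048,0,-0.0275],"twist":[0,0,0]},{"offset":[0.052,0,-0.029],"twist":[0,0,0]},{"offset":[0.056,0,-0.030],"twist":[0,0,0]},{"offset":[0.060,0,-0.031],"twist":[0,0,0]},{"offset":[0.064,0,-0.032],"twist":[0,0,0]},{"offset":[0.067,0,-0.033],"twist":[0,0,0]},{"offset":[0.067,0,-0.033],"twist":[0,0,0]}]'
python3 -m crank '[{"offset":[0,0,0],"twist":[0,0,0]},{"offset":[0,0,0],"twist":[0,0,0]},{"offset":[-0.03,0,0],"twist":[0,0,0]},{"offset":[-0.06,0,-0.02],"twist":[0,0,0]},{"offset":[-0.07,0,-0.08],"twist":[0,0,0]},{"offset":[-0.07,0,-0.12],"twist":[0,0,0]},{"offset":[-0.07,0,-0.12],"twist":[0,0,0]}]'
python3 - <<'E'
from h import *
import cv2
cv2.imwrite('pics/s5.png',cv2.resize(get_image('side')[140:240,180:360][:,:,::-1],(800,444)))
E
```

```text
t: 9.65
tool_pos: [0.5412, -0.0007, 0.1404]
tool_rot: [2.454, 1.961, 0.0]
contact_force: [-0.0, 0.7, 0.8]
opening: 0.0001
grip_force: 0.0
t: 10.52
tool_pos: [0.5277, -0.0701, 0.2655]
tool_rot: [2.45, 1.955, 0.008]
contact_force: [0.1, 0.1, -0.2]
opening: -0.0
grip_force: 0.0
```

View pics/s5.png

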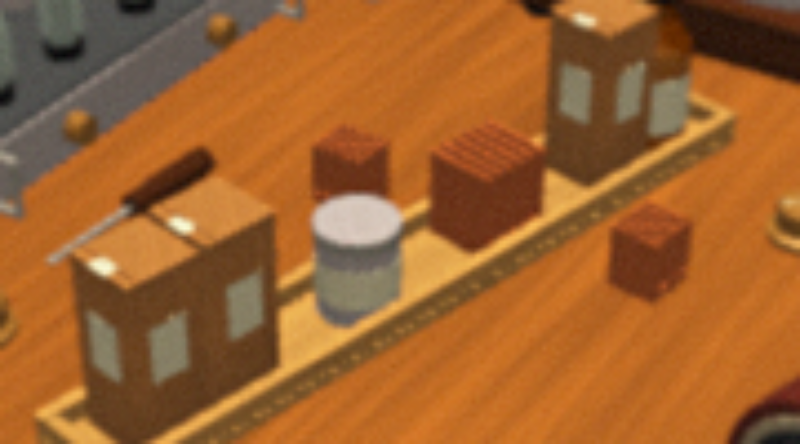

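```bash
python3 - <<'E'
from h import *
import cv2
t=get_image('wrist'); s=get_image('side')[150:240,190:230]
cv2.imwrite('pics/f.png',np.hstack([cv2.resize(t,(512,384)),cv2.resize(s,(171,384),interpolation=cv2.INTER_CUBIC)])[:,:,::-1])
E
```

```text
(no output)
```

View pics/f.png

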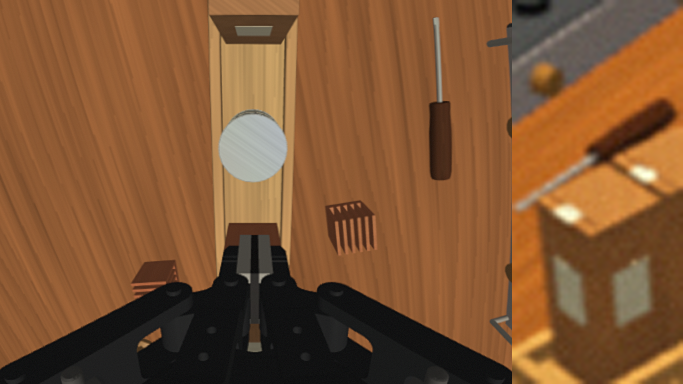

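The wrist view shows the left carton's face from its top edge at row 15 to its foot at row 43, square in the lane. I'll check that the face is vertical before handing in.

```bash
python3 - <<'E'
from h import *
o=get_obs(); T=np.eye(4); T[:3,:3]=R.from_rotvec(o['tool_rot']).as_matrix(); T[:3,3]=o['tool_pos']
W=T@get_calibration('wrist')['tool_from_camera']
x=[(T[:2,:2].T@(at('wrist',uv,z,W)-o['tool_pos'][:2]))[0] for uv,z in(((254,15),.16),((254,43),.01))]
print(x, np.degrees((x[1]-x[0])/.15))
if abs(x[1]-x[0])<.008: print(finish_job())
E
```

```text
[np.float64(0.12261658725670115), np.float64(0.1241531173961651)] 0.5869112805728802
the job is handed in; nothing more can be done
None
```

Both leaning cartons now stand upright in their gaps, the other stock and bench items in view look undisturbed, and the job was handed in at about 11 s of the 48 s allowed.

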